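# Snap the lid onto the storage tub and confirm it is seated

## Robot

A 6-joint arm with a two-finger parallel gripper is mounted at the origin on a cart in front of the work surface, level with it; the furniture and walls round the work are solid. World frame = base frame: x ahead of the robot, y to its left, z up, the work surface at z = 0. Lengths are in m, angles in degrees, forces in N, time in s.
With the tool pointing down it reaches from about 0.375 to 0.9 m from the base axis. Payload 3.1 kg.
Tool frame: the origin (TCP) lies at the very end of the fingers, on their centre line; the grasp point (between the pads) lies 19 mm behind it; z points along the fingers, y is the line along which they close (so a half turn about z gives the same grasp; the last joint's range is limited). The gripper opens to 87 mm and grips with 3 to 60 N. Pads are 19 mm wide; open, the fingers measure 117 mm over their backs; the gripper's body (75 mm by 190 mm) begins 51 mm behind the grasp point.
Start: joints at [58.356, 30.224, 82.088, -0, 67.689, -10.227], TCP at [0.228, 0.582, 0.223] pointing down, gripper open.
Joint ranges: [-176.69, 176.69], [-43.24, 126.21], [12.49, 139.97], [-82, 262], [0, 151.66], [-163.58, 163.58]. Speed limits (degrees/s): [159.86, 159.86, 180, 180, 180, 180].

## Interface

Orientations are given as a 3x3 rotation matrix whose columns are the frame's x, y, z axes.
In Python, from rig import readout, viewer, ticket gives the robot as it stands.
- The arm moves only by the tool send_rows, never from a script. Its argument "moves" is a list of rows, each a list of 6 numbers: the shift along the tool's x, y, z in units of 250 mm (1.0 is 250 mm), then the turn, a rotation vector about the tool's x, y, z in units of 90 degrees (1.0 is 90 degrees). A call has 1 to 12 rows; each row is the pose to reach, as a shift and turn from the pose commanded when the call began, along the tool's axes at that moment; what a row does not reach only later rows make up. A row lasts 1/10 s, in which the tool goes at most 50 mm and 8.59 degrees, less where a joint would pass 70% of its speed; a pose out of reach is approached as far as the arm can. A call with a number of a shift or a turn outside -1 to 1 is refused whole. A call with a gripper value outside its range is refused whole. "grip" is the opening, from 0 (shut) to 1 (fully open), set as the call begins (left out, the last holds). The fingers move at their own pace and stop on an object; the grip force is fixed at half the most. Time passes only in rows, so rows that repeat a pose let the fingers close. It gives the time, the measured TCP pose, the force, the opening and the grip force at its end, in the units of the state.
- readout.read_state(): the state, without advancing time (a new reading comes with each control period).
- viewer.capture(name): name is "scene" or "top" or "wrist"; returns (picture, depth): 384x512x3 uint8, red, green, blue; 384x512 float32, m along the optical axis (not along the pixel's ray), 0 where there is no reading.
- viewer.camera_info(name): a dict with "fx", "fy", "cx", "cy" (pixels), "R" (3x3) and "t" (3): a world point X has camera coordinates R X + t; the wrist camera has in their place "tool_from_camera" (4x4, takes a point from camera to tool coordinates, whose origin is the TCP and whose axes are the flange's). Camera axes: x right, y down, z forward; pixel columns grow to the right and rows downward; lengths in m; the calibration is good to about 2 mm. A picture is of the moment at which its call begins: read the wrist's pose just before it. camera_info takes no time and is no camera call.
- ticket.hand_in(): hands the job in; it is judged then, once.
The state is a dict: "time_s": time; "joint_positions": joint angles; "qvel": joint speeds; "tau": joint torques, N m; "position": TCP position; "tcp_rot": TCP orientation; "force": force on the tool from outside, world axes, zero at the start; "moment": the same for the moment, N m; "opening": opening from 0.0 (shut) to 1.0 (fully open); "grasp_force": force on a finger pad.
Only numpy, scipy, OpenCV 4.12 (cv2) and the standard library are available. Lean on these libraries where they do the work, as an engineer would, in place of code of your own. Each camera call takes 0.05 s, during which the arm holds its last target. There are 200 camera calls.

## Task

Put the loose lid on the steel tub and press its two ends down, with care, until both have snapped fully home and the lid sits flush, then let go of it. Finally confirm it with one firm push straight down on the middle of its grip bar, about 15 N kept up for a second; never shove the lid with anything near 60 N, and do not push or knock over the salt shaker, the espresso cup or the spice jar.

Things in the scene. Friction and masses are not known exactly. Their poses are not given: they have to be found in the camera images.
- tub: fixed open steel tub, 110 (x) x 180 (y) x 70 mm high, 3 mm walls, two white ramekins inside. Origin: centre of its underside, y along its long side. In the middle of each short end, 63.5 mm up, a dark sprung roller 40 mm long sticks out 5 mm: the catches that hold the lid, each passed with about 8 to 18 N; the lid laid loosely rests on them, about 12 mm above home.
- lid: loose white lid, 122 (x) x 200 (y) x 20 mm without its bar, 0.2 kg, lying right way up; its 16 mm deep skirt goes outside the tub walls (3 mm play on the long sides, 2 mm at the end beads), either way round. Origin: centre of the skirt's lower edge, y along its long side. Fully home its plate lies on the tub's rim, lid origin 54 mm above the tub's.
- grip (a point): centre of the top of the lid's upright grip bar, 50 mm above the lid's origin; the bar is 18 mm wide (lid x), 80 mm long (lid y) and 30 mm high above the plate
- end_a (a point): grey round thumb pad on the lid's top face near its +y end: 75 mm from the middle along the lid's +y, 20 mm above the lid's origin (74 mm above the tub's origin when home)
- end_b (a point): the other thumb pad, 75 mm from the middle along the lid's -y, 20 mm above the lid's origin
- salt_shaker: salt shaker, 44 mm wide, 90 mm high, a bystander; origin at the centre of its underside
- espresso_cup: white espresso cup, 62 x 88 x 50 mm with its handle, a bystander; origin under it
- spice_jar: spice jar with dark cap, 41 mm wide, 105 mm high, a bystander; origin at the centre of its underside

How it is judged:
By the outcome, as a careful person would: the job done as asked, in the order asked, and still so for the second after the job is handed in, with the robot touching nothing.
It also fails if it takes over 67 s, if anything falls off the work surface, if the arm or the gripper's body presses on something with over 40 N, if the wrist force passes 120 N, or if a joint passes its speed limit or range.

## Working session

There is one attempt and no reset: what is moved stays moved. The work goes in short steps, Python scripts to look and compute and a tool call to move; the robot and the scene stay as the last step left them, time stands still between calls to the robot, and variables do not carry over. Pictures are saved under pics/ and viewed, at most 10 in all, crops included, and the job is handed in when it is done.

Besides the shell and the picture viewer there is one more tool, called by a JSON object that holds its "op" and its "data", one argument or row to a line. send_rows: Moves the arm, as the interface text tells. Shifts and turns lie within -1 to 1; 1 stands for 250 mm of shift or 90 degrees of turn. Its arguments: {"type":"object","properties":{"moves":{"type":"array"},"grip":{"type":"number"}},"required":["moves"]}

```bash
mkdir -p pics; ls
cat > h.py <<'E'
import numpy as np, cv2
from rig import readout, viewer, ticket
def cloud(name):
    s=readout.read_state(); im,d=viewer.capture(name); c=viewer.camera_info(name)
    v,u=np.mgrid[:384,:512]; P=np.dstack([(u-c['cx'])/c['fx']*d,(v-c['cy'])/c['fy']*d,d])
    if 'R' in c: W=(P-np.array(c['t']))@np.array(c['R'])
    else:
        T=np.array(c['tool_from_camera']); Q=P@T[:3,:3].T+T[:3,3]
        W=Q@np.array(s['tcp_rot']).T+np.array(s['position'])
    W[d==0]=np.nan
    return im,W
def save(n,im): cv2.imwrite('pics/'+n+'.png',im[:,:,::-1])
E
python3 - <<'E'
from h import *
for n in['top','scene']:
    im,W=cloud(n); save(n+'0',im); np.savez(''+n+'0.npz',im=im,W=W)
c=viewer.camera_info('top');print(c)
s=readout.read_state();print(s)
E
```

```text
pics
{'fx': 410.53915715814276, 'fy': 410.53915715814276, 'cx': 259.95784610973175, 'cy': 186.18949888458104, 'R': array([[ 2.80549605e-02, -9.99600044e-01,  3.55958979e-03],
       [-9.94519447e-01, -2.82708085e-02, -1.00656993e-01],
       [ 1.00717367e-01, -7.16153311e-04, -9.94914820e-01]]), 't': array([-0.0217629 ,  0.61369581,  1.04879606])}
{'time_s': 0.1, 'joint_positions': array([ 5.83542032e+01,  3.02725444e+01,  8.21491057e+01, -9.76543583e-04,
        6.76904058e+01, -1.02274413e+01]), 'qvel': array([-1.40189198e-05, -1.66817243e-01, -1.24071269e-01, -7.64651679e-02,
       -2.36636154e-02,  5.29732000e-02]), 'tau': array([-4.39518544e-04, -4.40986097e+01, -1.77151966e+01,  6.33848109e-02,
        5.33445622e-02, -4.15309319e-05]), 'position': array([0.22785869, 0.58127031, 0.2216809 ]), 'tcp_rot': array([[-9.30941075e-01,  3.65168028e-01, -1.01268896e-03],
       [ 3.65169282e-01,  9.30939631e-01, -1.67321166e-03],
       [ 3.31748886e-04, -1.92746436e-03, -9.99998087e-01]]), 'force': array([ 0.05818639, -0.25107862,  0.37041711]), 'moment': array([-0.01462785, -0.03956798,  0.00670187]), 'grasp_force': 0.0, 'opening': 1.002052958256096}
```

View pics/top0.png

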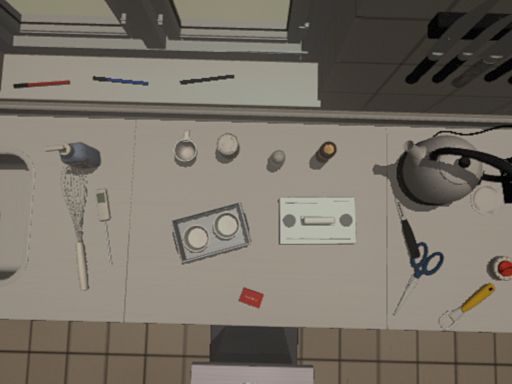

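View pics/scene0.png

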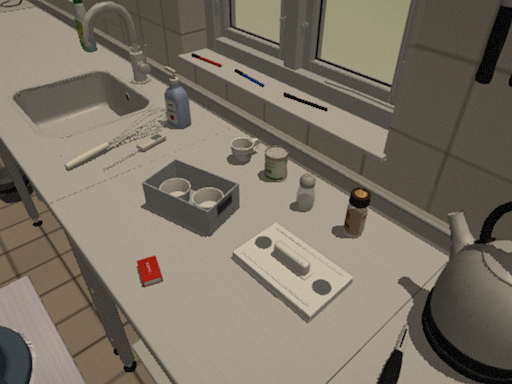

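The top view shows the tub at about (211,233), turned about 13°, and the lid at (317,220) with its bar along y. The bystanders are at (186,150) for the cup, (278,158) for the salt shaker and (327,152) for the spice jar. Next I'll measure the poses.

```bash
cat >> h.py <<'E'
def rect(W,u0,u1,v0,v1,z0,z1):
    S=W[v0:v1,u0:u1].reshape(-1,3); S=S[(S[:,2]>z0)&(S[:,2]<z1)]
    r=cv2.minAreaRect((S[:,:2]*1000).astype(np.float32)); return len(S),np.round(r[0],1),np.round(r[1],1),round(r[2],2),np.round(np.median(S[:,2])*1000,1)
E
python3 - <<'E'
from h import *
W=np.load('top0.npz')['W']
print('lid',rect(W,265,370,180,260,.010,.027)); print('bar',rect(W,290,345,205,235,.042,.06))
print('tub',rect(W,160,260,195,270,.06,.08))
print('cup',rect(W,170,200,128,168,.03,.06));print('salt',rect(W,265,292,145,172,.02,.1));print('jar',rect(W,313,342,138,170,.02,.12));print('x',rect(W,212,245,130,165,.02,.12))
print('table',np.nanmedian(W[270:290,150:220,2]))
W=np.load('scene0.npz')['W'].reshape(-1,3)
for n,c,z0,z1,r in[('lid',(.49,-.14),.010,.027,.14),('bar',(.49,-.14),.042,.06,.08),('tub',(.47,.11),.06,.08,.13)]:
    S=W[(np.hypot(W[:,0]-c[0],W[:,1]-c[1])<r)][None]
    print(n,rect(S,0,10**6,0,1,z0,z1))
E
```

```text
lid (3269, array([ 529.7, -157.1]), array([121.5, 200.5]), 1.98, np.float64(18.9))
bar (212, array([ 529.4, -156.4]), array([15.5, 77.7]), 1.59, np.float64(47.9))
tub (393, array([492.6, 118.2]), array([110.2, 189.6]), 16.84, np.float64(68.6))
cup (233, array([710.9, 199.9]), array([80.6, 59.5]), 25.37, np.float64(45.8))
salt (225, array([684.5, -46. ]), array([40.1, 37.5]), 89.42, np.float64(80.8))
jar (307, array([ 702.6, -168.7]), array([38.5, 38.6]), 2.22, np.float64(102.2))
x (453, array([717.1,  83.4]), array([55.9, 55.7]), 3.48, np.float64(68.0))
table -0.0006172622506487978
lid (4920, array([ 531.6, -164.2]), array([123.8, 201.8]), 1.74, np.float64(18.6))
bar (347, array([ 530.5, -165. ]), array([19.1, 78.8]), 2.56, np.float64(47.6))
tub (828, array([496.6, 108.9]), array([113.1, 186.4]), 16.62, np.float64(66.0))
```

```bash
cat >> h.py <<'E'
from scipy.spatial.transform import Rotation as Ro
def goal(p,yaw,down=True):
    "row to reach world p, tool down, tool y at world angle yaw"
    s=readout.read_state(); R=np.array(s['tcp_rot']); a=np.radians(yaw)
    y=np.array([np.cos(a),np.sin(a),0]); z=np.array([0,0,-1.]); G=np.c_[np.cross(y,z),y,z]
    d=R.T@(np.array(p)-s['position'])/.25; r=Ro.from_matrix(R.T@G).as_rotvec(degrees=True)/90
    print('row',np.round(np.r_[d,r],4)); print('now',np.round(s['position'],4),'t',s['time_s'],'f',np.round(s['force'],1),'op',round(s['opening'],3))
E
python3 - <<'E'
from h import *
c=viewer.camera_info('wrist');print(c)
goal([.44,.12,.36],16.8)
E
```

```text
{'fx': 338.77683067884186, 'fy': 338.77683067884186, 'cx': 255.44293084560283, 'cy': 189.2766611736916, 'tool_from_camera': array([[ 6.09934966e-06, -9.66498764e-01, -2.56671267e-01,
         6.89869217e-02],
       [ 9.99999888e-01, -1.15312738e-04,  4.57974784e-04,
         6.35881752e-04],
       [-4.72229529e-04, -2.56671241e-01,  9.66498655e-01,
        -1.62080836e-01],
       [ 0.00000000e+00,  0.00000000e+00,  0.00000000e+00,
         1.00000000e+00]])}
row [-1.4635e+00 -1.4089e+00 -5.5100e-01 -1.2000e-03  4.0000e-04  5.7540e-01]
now [0.2279 0.5813 0.2217] t 0.1 f [ 0.1 -0.3  0.4] op 1.002
```

{"op": "send_rows", "data": {
  "moves": [
    [-0.82,-0.66,-0.12,0,0,0.575],
    [-0.82,-0.66,-0.12,0,0,0.575],
    [-0.82,-0.66,-0.12,0,0,0.575],
    [-0.82,-0.66,-0.12,0,0,0.575],
    [-0.82,-0.66,-0.12,0,0,0.575],
    [-0.82,-0.66,-0.12,0,0,0.575],
    [-0.82,-0.66,-0.12,0,0,0.575],
    [-0.82,-0.66,-0.12,0,0,0.575]
  ]
}}

```text
time_s: 0.9
position: [0.3585, 0.3535, 0.2524]
tcp_rot: [[-0.292, 0.957, -0.001], [0.957, 0.292, 0.0], [0.001, -0.001, -1.0]]
force: [-0.0, 0.2, 0.3]
opening: 0.999
grasp_force: 0.0
```

Run:
```python
from h import *
goal([.485,.125,.28],16.8)
```

```text
row [-1.0217e+00  2.1720e-01 -1.1120e-01 -4.0000e-04 -3.0000e-04  1.7000e-03]
now [0.3585 0.3535 0.2524] t 0.9 f [-0.   0.2  0.3] op 0.999
```

{"op": "send_rows", "data": {
  "moves": [
    [-0.2,0.05,-0.03,0,0,0],
    [-0.4,0.1,-0.06,0,0,0],
    [-0.6,0.14,-0.1,0,0,0],
    [-0.8,0.18,-0.11,0,0,0],
    [-0.95,0.21,-0.11,0,0,0],
    [-1.0,0.22,-0.11,0,0,0],
    [-1.0,0.22,-0.11,0,0,0],
    [-1.0,0.22,-0.11,0,0,0],
    [-1.0,0.22,-0.11,0,0,0]
  ]
}}

```text
time_s: 1.8
position: [0.4826, 0.132, 0.2797]
tcp_rot: [[-0.293, 0.956, -0.001], [0.956, 0.293, 0.001], [0.001, -0.001, -1.0]]
force: [0.0, 0.2, 0.9]
opening: 0.997
grasp_force: 0.0
```

Run:
```python
from h import *
im,W=cloud('wrist'); save('w_tub',im); np.savez('w_tub.npz',im=im,W=W)
S=W.reshape(1,-1,3)
for z0,z1 in[(.06,.08),(.066,.075)]: print('tub',rect(S,0,10**6,0,1,z0,z1))
goal([.53,-.157,.24],2)
```

```text
tub (1786, array([564. , 140.9]), array([255.7, 177.8]), 16.9, np.float64(69.4))
tub (1461, array([562.3, 141.6]), array([252.7, 175.1]), 16.74, np.float64(69.8))
row [-1.1604e+00 -1.5710e-01  1.5870e-01 -6.0000e-04 -4.0000e-04  1.6690e-01]
now [0.4827 0.1319 0.2798] t 1.85 f [ 0.5 -0.1 -0.8] op 1.004
```

View pics/w_tub.png

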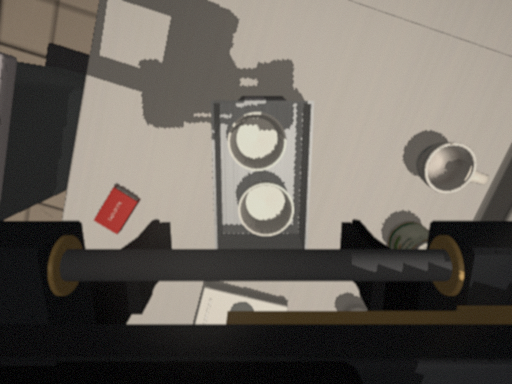

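The wrist view shows the tub at columns 213–312 and rows 98–250, with its near end close to the fingers. I'll fit the rim edges.

```bash
cat >> h.py <<'E'
def local(W,c,yaw):
    "coords in frame at c: a along yaw dir (obj x), b along obj y"
    t=np.radians(yaw); X=W[...,0]-c[0];Y=W[...,1]-c[1]
    return np.stack([X*np.cos(t)+Y*np.sin(t),-X*np.sin(t)+Y*np.cos(t),W[...,2]],-1)*1000
E
python3 - <<'E'
from h import *
W=np.load('w_tub.npz')['W']
L=local(W,(.4926,.1182),16.84).reshape(-1,3)
L=L[(abs(L[:,0])<75)&(abs(L[:,1])<115)]
R=L[(L[:,2]>64)&(L[:,2]<76)]
print('z',np.median(R[:,2]),len(R))
h=lambda x,b: print(np.histogram(x,b)[0])
m=abs(R[:,1])<80
for sg in(1,-1):
    k=R[m&(R[:,0]*sg>30)]; p=np.polyfit(k[:,1],k[:,0],1); print('side',sg,len(k),np.percentile(k[:,0],[2,50,98]),p)
m=abs(R[:,0])<45
for sg in(1,-1):
    k=R[m&(R[:,1]*sg>70)]; print('end',sg,len(k),np.percentile(k[:,1],[2,50,98]),np.polyfit(k[:,0],k[:,1],1), 'roller',np.percentile(L[(abs(L[:,0])<45)&(L[:,1]*sg>70)&(L[:,2]>58),1],[0,100]))
print(rect((R/1000)[None],0,10**6,0,1,0,1))
E
```

```text
z 69.63554176083115 1527
side 1 490 [54.04938745 55.22753066 57.15540202] [5.16453211e-04 5.53583405e+01]
side -1 464 [-52.72159746 -50.89656728 -49.63483072] [ 2.69250225e-04 -5.09726471e+01]
end 1 477 [82.46675893 84.73179503 89.84849299] [7.68452590e-03 8.54879051e+01] roller [82.4311467  89.89071226]Traceback (most recent call last):
  File "<stdin>", line 13, in <module>
    return _quantile_unchecked(
        a, q, axis, out, overwrite_input, method, keepdims, weights)
    return _ureduce(a,
                    func=_quantile_ureduce_func,
    ...<5 lines>...
                    overwrite_input=overwrite_input,
                    method=method)
    r = func(a, **kwargs)
    result = _quantile(arr,
                       quantiles=q,
    ...<2 lines>...
                       out=out,
                       weights=wgt)
    slices_having_nans = np.isnan(arr[-1, ...])
                                  ~~~^^^^^^^^^
IndexError: index -1 is out of bounds for axis 0 with size 0
```

{"op": "send_rows", "data": {
  "moves": [
    [-0.2,0,0,0,0,0],
    [-0.32,0,0,0,0,0],
    [-0.32,0,0,0,0,0],
    [-0.32,0,0,0,0,0],
    [-0.32,0,0,0,0,0],
    [-0.32,0,0,0,0,0]
  ]
}}

```text
time_s: 2.45
position: [0.5063, 0.0548, 0.28]
tcp_rot: [[-0.291, 0.957, -0.0], [0.957, 0.291, 0.0], [0.001, -0.0, -1.0]]
force: [0.1, 0.2, 0.1]
opening: 1.001
grasp_force: 0.0
```

```bash
cat > tub.py <<'E'
from h import *
im,W=cloud('wrist'); np.savez('w_tub2.npz',im=im,W=W)
L=local(W,(.4926,.1182),16.84).reshape(-1,3)
L=L[(abs(L[:,0])<75)&(abs(L[:,1])<115)]
R=L[(L[:,2]>64)&(L[:,2]<76)]
print('z',np.median(R[:,2]),len(R))
m=abs(R[:,1])<80
for sg in(1,-1):
    k=R[m&(R[:,0]*sg>30)]; print('side',sg,len(k),np.percentile(k[:,0],[2,50,98]),np.polyfit(k[:,1],k[:,0],1))
m=abs(R[:,0])<45
for sg in(1,-1):
    k=R[m&(R[:,1]*sg>70)]; print('end',sg,len(k),np.percentile(k[:,1],[0,2,20,50,98,100]),np.median(k[abs(k[:,0])>25],0))
E
python3 tub.py; python3 -c "
from h import *
goal([.53,-.22,.24],2)"
```

```text
z 69.53349317723512 2403
side 1 570 [53.99350973 55.21035608 57.09042757] [1.27535491e-03 5.53349504e+01]
side -1 541 [-52.74696186 -50.9535903  -49.6513908 ] [ 7.63681809e-04 -5.10165013e+01]
end 1 620 [82.01701205 82.20768921 82.54250084 84.36881485 89.9363221  90.1808463 ] [25.3860321  83.42829779 69.64072664]
end -1 432 [-99.17787927 -98.84186367 -96.17436649 -93.12663178 -91.32774601
 -90.9859226 ] [ 25.22775651 -92.5175693   69.64161654]
row [-1.0784e+00 -2.2990e-01  1.5990e-01 -2.0000e-04 -2.0000e-04  1.6600e-01]
now [0.5064 0.0546 0.2801] t 2.5 f [ 0.9 -0.6 -0. ] op 0.998
```

{"op": "send_rows", "data": {
  "moves": [
    [-0.2,-0.05,0.04,0,0,0.08],
    [-0.4,-0.09,0.08,0,0,0.167],
    [-0.6,-0.13,0.12,0,0,0.167],
    [-0.8,-0.17,0.16,0,0,0.167],
    [-0.93,-0.2,0.2,0,0,0.167],
    [-1.0,-0.21,0.2,0,0,0.167],
    [-1.0,-0.21,0.2,0,0,0.167],
    [-1.0,-0.21,0.2,0,0,0.167],
    [-1.0,-0.21,0.2,0,0,0.167]
  ]
}}

```text
time_s: 3.4
position: [0.529, -0.1988, 0.2305]
tcp_rot: [[-0.034, 0.999, -0.0], [0.999, 0.034, 0.001], [0.001, -0.0, -1.0]]
force: [-0.2, 0.6, 0.8]
opening: 1.002
grasp_force: 0.0
```

```bash
cat > lid.py <<'E'
from h import *
im,W=cloud('wrist'); np.savez('w_lid.npz',im=im,W=W); save('w_lid',im)
c=(.533,-.161); yaw=1.9
L=local(W,c,yaw).reshape(-1,3)
L=L[(abs(L[:,0])<80)&(abs(L[:,1])<125)]
for n,z0,z1 in(('lid',15,25),('bar',44,56)):
    R=L[(L[:,2]>z0)&(L[:,2]<z1)]; print(n,rect((R/1000)[None],0,10**6,0,1,0,1), np.percentile(R[:,:2],[.5,99.5],axis=0).round(1))
E
python3 lid.py; python3 -c "
from h import *
goal([.533,-.161,.23],1.9)"
```

```text
lid (19395, array([-0.3, -0.5]), array([122.3, 199.4]), 0.09, np.float64(20.1)) [[-60.5 -99. ]
 [ 59.8  98.8]]
bar (1348, array([-0.5,  0.2]), array([79.3, 17.9]), 89.77, np.float64(49.4)) [[ -9.4 -39.1]
 [  8.1  39.8]]
row [ 1.509e-01  2.070e-02  2.400e-03  1.000e-04 -3.000e-04  5.000e-04]
now [ 0.5291 -0.1989  0.2306] t 3.45 f [ 0.3  0.2 -0.2] op 1.004
```

View pics/w_lid.png

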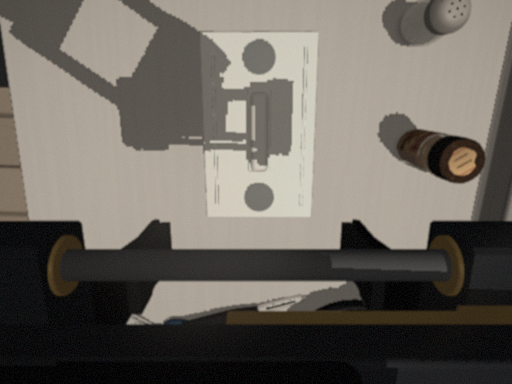

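The wrist view shows the lid at columns 203–318 and rows 32–217, with the bar at (260,130) and the jar and shaker well clear at right. Next I descend to grasp.

{"op": "send_rows", "data": {
  "moves": [
    [0.15,0.02,0.1,0,0,0],
    [0.15,0.02,0.3,0,0,0],
    [0.15,0.02,0.5,0,0,0],
    [0.15,0.02,0.65,0,0,0],
    [0.15,0.02,0.75,0,0,0],
    [0.15,0.02,0.8,0,0,0],
    [0.15,0.02,0.825,0,0,0],
    [0.15,0.02,0.825,0,0,0],
    [0.15,0.02,0.825,0,0,0],
    [0.15,0.02,0.825,0,0,0]
  ]
}}

```text
time_s: 4.45
position: [0.5339, -0.1638, 0.0252]
tcp_rot: [[-0.032, 0.999, 0.003], [0.999, 0.032, -0.001], [-0.001, 0.002, -1.0]]
force: [0.5, 0.1, -0.2]
opening: 0.995
grasp_force: 0.0
```

```bash
python3 -c "
from h import *
goal([.5327,-.1613,.024],1.95)"
```

```text
row [ 0.0103 -0.0046  0.0049  0.0016  0.0009 -0.0015]
now [ 0.5339 -0.1638  0.0252] t 4.45 f [ 0.5  0.1 -0.2] op 0.995
```

{"op": "send_rows", "data": {
  "moves": [
    [0.01,-0.005,0.004,0,0,0],
    [0.01,-0.005,0.004,0,0,0],
    [0.01,-0.005,0.004,0,0,0]
  ]
}}

```text
time_s: 4.75
position: [0.5316, -0.1609, 0.0231]
tcp_rot: [[-0.031, 1.0, 0.0], [1.0, 0.031, -0.0], [-0.0, 0.0, -1.0]]
force: [0.2, -0.4, 0.5]
opening: 1.002
grasp_force: 0.0
```

{"op": "send_rows", "data": {
  "moves": [
    [0,0,0,0,0,0],
    [0,0,0,0,0,0],
    [0,0,0,0,0,0],
    [0,0,0,0,0,0],
    [0,0,0,0,0,0],
    [0,0,0,0,0,0],
    [0,0,0,0,0,0],
    [0,0,0,0,0,0]
  ],
  "grip": 0
}}

```text
time_s: 5.55
position: [0.5316, -0.1609, 0.0228]
tcp_rot: [[-0.032, 1.0, -0.0], [1.0, 0.032, 0.0], [0.0, -0.0, -1.0]]
force: [0.1, -0.4, -0.2]
opening: 0.36
grasp_force: 0.0
```

```bash
python3 -c "
from h import *
goal([.5327,-.1613,.024],1.95)"
```

```text
row [-0.0017  0.0043 -0.0048 -0.     -0.     -0.0016]
now [ 0.5316 -0.1609  0.0228] t 5.55 f [ 0.1 -0.4 -0.2] op 0.36
```

Fingers are still closing.

{"op": "send_rows", "data": {
  "moves": [
    [0,0,0,0,0,0],
    [0,0,0,0,0,0],
    [0,0,0,0,0,0],
    [0,0,0,0,0,0],
    [0,0,0,0,0,0]
  ]
}}

```text
time_s: 6.05
position: [0.5316, -0.1609, 0.0228]
tcp_rot: [[-0.032, 1.0, -0.0], [1.0, 0.032, 0.0], [0.0, -0.0, -1.0]]
force: [-0.1, -0.1, 0.6]
opening: 0.201
grasp_force: 30.0
```

{"op": "send_rows", "data": {
  "moves": [
    [0,0,-0.1,0,0,0],
    [0,0,-0.25,0,0,0],
    [0,0,-0.4,0,0,0],
    [0,0,-0.5,0,0,0],
    [0,0,-0.55,0,0,0],
    [0,0,-0.55,0,0,0],
    [0,0,-0.55,0,0,0]
  ]
}}

```text
time_s: 6.75
position: [0.5308, -0.1605, 0.1592]
tcp_rot: [[-0.031, 1.0, -0.002], [1.0, 0.031, 0.001], [0.001, -0.002, -1.0]]
force: [-0.1, 0.5, -2.1]
opening: 0.2
grasp_force: 30.0
```

```bash
python3 -c "
from h import *
s=readout.read_state();print(s['force'],s['grasp_force'],s['opening'])
goal([.496,.1145,.16],16.78)"
```

```text
[-0.0978791   0.50613951 -2.10957129] 29.997839354909956 0.20039295103221375
row [ 1.1039e+00 -1.0450e-01 -1.7000e-03 -1.1000e-03 -8.0000e-04 -1.6650e-01]
now [ 0.5308 -0.1605  0.1592] t 6.75 f [-0.1  0.5 -2.1] op 0.2
```

{"op": "send_rows", "data": {
  "moves": [
    [0.1,-0.01,-0.1,0,0,-0.02],
    [0.25,-0.03,-0.1,0,0,-0.06],
    [0.4,-0.04,-0.1,0,0,-0.1],
    [0.55,-0.06,-0.1,0,0,-0.14],
    [0.7,-0.08,-0.1,0,0,-0.165],
    [0.82,-0.1,-0.1,0,0,-0.165],
    [0.92,-0.1,-0.1,0,0,-0.165],
    [0.98,-0.1,-0.1,0,0,-0.165],
    [1.0,-0.1,-0.1,0,0,-0.165],
    [1.0,-0.1,-0.1,0,0,-0.165],
    [1.0,-0.1,-0.1,0,0,-0.165]
  ]
}}

```text
time_s: 7.85
position: [0.4985, 0.0875, 0.1845]
tcp_rot: [[-0.286, 0.958, -0.002], [0.958, 0.286, -0.0], [0.0, -0.002, -1.0]]
force: [0.3, -0.5, -2.8]
opening: 0.203
grasp_force: 30.0
```

```bash
python3 -c "
from h import *
goal([.4954,.1148,.15],16.75)"
```

```text
row [ 1.081e-01  1.960e-02  1.379e-01 -1.000e-03 -1.000e-04 -1.300e-03]
now [0.4985 0.0875 0.1845] t 7.85 f [ 0.3 -0.5 -2.8] op 0.203
```

{"op": "send_rows", "data": {
  "moves": [
    [0.06,0.01,0.05,0,0,0],
    [0.108,0.02,0.138,0,0,-0.001],
    [0.108,0.02,0.138,0,0,-0.001],
    [0.108,0.02,0.138,0,0,-0.001],
    [0.108,0.02,0.138,0,0,-0.001],
    [0.108,0.02,0.138,0,0,-0.001]
  ]
}}

```text
time_s: 8.45
position: [0.4967, 0.1147, 0.1517]
tcp_rot: [[-0.287, 0.958, 0.002], [0.958, 0.287, -0.0], [-0.001, 0.002, -1.0]]
force: [0.2, 0.4, -1.3]
opening: 0.201
grasp_force: 30.0
```

```bash
python3 -c "
from h import *
goal([.4954,.1148,.092],16.75)"
```

```text
row [ 0.0021 -0.0052  0.2386  0.0011  0.0004 -0.0007]
now [0.4967 0.1147 0.1517] t 8.45 f [ 0.2  0.4 -1.3] op 0.201
```

{"op": "send_rows", "data": {
  "moves": [
    [0,-0.005,0.08,0,0,0],
    [0,-0.005,0.15,0,0,0],
    [0,-0.005,0.19,0,0,0],
    [0,-0.005,0.19,0,0,0],
    [0,-0.005,0.19,0,0,0],
    [0,-0.005,0.19,0,0,0]
  ]
}}

```text
time_s: 9.05
position: [0.4954, 0.1151, 0.1041]
tcp_rot: [[-0.288, 0.958, 0.002], [0.958, 0.288, 0.0], [-0.001, 0.002, -1.0]]
force: [-0.3, -0.2, -1.0]
opening: 0.206
grasp_force: 30.0
```

```bash
python3 -c "
from h import *
goal([.4954,.1148,.0888],16.75)
for n in ('wrist','scene'):
  im,W=cloud(n); save(n+'1',im); np.savez(n+'1.npz',im=im,W=W)
  L=local(W,(.496,.1145),16.78).reshape(-1,3); L=L[(abs(L[:,0])<80)&(abs(L[:,1])<125)]
  R=L[(L[:,2]>92)&(L[:,2]<108)];print(n,len(R),np.percentile(R,[1,50,99],axis=0))
"
```

```text
row [-0.0009 -0.0004  0.0612  0.0011  0.0003 -0.0001]
now [0.4954 0.1151 0.1041] t 9.05 f [-0.3 -0.2 -1. ] op 0.206
wrist 45982 [[-58.55752476   8.02919756  99.60898598]
 [  0.50242866  61.43349796 101.30671464]
 [ 59.75679586  99.57935301 104.1704422 ]]
scene 2600 [[ -61.57192806 -102.81001469   92.61162577]
 [ -24.33372373  -39.88348408   99.81383659]
 [  58.63975033   92.86225114  105.65730409]]
```

View pics/scene1.png

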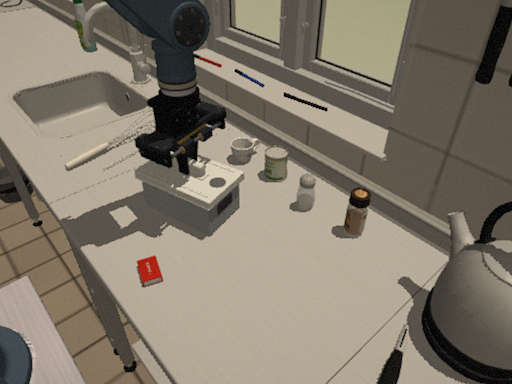

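The lid is in the gripper over the tub at (190,180), aligned to within 1 mm. Next I lower it onto the catches.

{"op": "send_rows", "data": {
  "moves": [
    [0,0,0.02,0,0,0],
    [0,0,0.035,0,0,0],
    [0,0,0.045,0,0,0],
    [0,0,0.052,0,0,0],
    [0,0,0.056,0,0,0],
    [0,0,0.056,0,0,0]
  ]
}}

```text
time_s: 9.75
position: [0.4948, 0.115, 0.0893]
tcp_rot: [[-0.288, 0.958, 0.0], [0.958, 0.288, -0.0], [-0.0, 0.0, -1.0]]
force: [-0.2, -0.1, 0.2]
opening: 0.206
grasp_force: 30.0
```

{"op": "send_rows", "data": {
  "moves": [
    [0,0,0.004,0,0,0],
    [0,0,0.008,0,0,0],
    [0,0,0.008,0,0,0]
  ]
}}

```text
time_s: 10.05
position: [0.4952, 0.1151, 0.0886]
tcp_rot: [[-0.288, 0.958, 0.002], [0.958, 0.288, -0.0], [-0.001, 0.002, -1.0]]
force: [-2.0, -0.0, 8.9]
opening: 0.199
grasp_force: 30.0
```

{"op": "send_rows", "data": {
  "moves": [
    [0,0,-0.004,0,0,0],
    [0,0,-0.004,0,0,0],
    [0,0,-0.004,0,0,0],
    [0,0,-0.004,0,0,0],
    [0,0,-0.004,0,0,0],
    [0,0,-0.004,0,0,0]
  ],
  "grip": 0.6
}}

```text
time_s: 10.65
position: [0.4946, 0.1151, 0.0882]
tcp_rot: [[-0.288, 0.958, -0.0], [0.958, 0.288, 0.0], [0.0, -0.0, -1.0]]
force: [0.7, -0.3, -0.5]
opening: 0.581
grasp_force: 0.0
```

{"op": "send_rows", "data": {
  "moves": [
    [0,0,-0.06,0,0,0],
    [0,0,-0.2,0,0,0],
    [0,0,-0.35,0,0,0],
    [0,0,-0.4,0,0,0],
    [0,0,-0.4,0,0,0],
    [-0.25,0,-0.4,0,0,0],
    [-0.25,0,-0.4,0,0,0],
    [-0.25,0,-0.4,0,0,0],
    [-0.25,0,-0.4,0,0,0]
  ]
}}

```text
time_s: 11.55
position: [0.5115, 0.0555, 0.1872]
tcp_rot: [[-0.287, 0.958, -0.003], [0.958, 0.287, 0.001], [0.002, -0.003, -1.0]]
force: [-0.6, 0.8, -0.1]
opening: 0.602
grasp_force: 0.0
```

```bash
cat > seat.py <<'E'
from h import *
import sys
im,W=cloud('wrist'); np.savez('w_seat.npz',im=im,W=W)
L=local(W,(.496,.1145),16.78).reshape(-1,3); L=L[(abs(L[:,0])<80)&(abs(L[:,1])<110)]
R=L[(L[:,2]>68)&(L[:,2]<92)]
print('xy pct',np.percentile(R[:,:2],[.5,50,99.5],axis=0).round(1)); print(rect((R/1000)[None],0,10**6,0,1,0,1))
k=R[(abs(R[:,0])<55)&(abs(R[:,0])>14)]
for b in(-90,-75,-50,0,50,75,90):
    q=k[abs(k[:,1]-b)<6]; print(b,len(q),np.median(q[:,2]).round(1) if len(q) else '')
E
python3 seat.py;python3 -c "
from h import *
goal([.496,.1145,.19],16.78)"
```

```text
xy pct [[-59.5 -95.9]
 [  0.8   0.7]
 [ 60.7  76.5]]
(33389, array([  0.6, -10.2]), array([175.1, 122.4]), 89.99, np.float64(86.0))
-90 1041 87.3
-75 1410 87.1
-50 1505 86.7
0 1754 85.8
50 1997 85.1
75 1473 84.7
90 0 
row [ 0.2421  0.0083 -0.0102 -0.0015 -0.001  -0.0006]
now [0.5114 0.0559 0.1874] t 11.6 f [0.3 0.6 0. ] op 0.602
```

```bash
python3 -c "
from h import *
goal([.5174,.0428,.1],16.78)"
```

```text
row [-0.0577  0.0086  0.3493 -0.0015 -0.001  -0.0006]
now [0.5114 0.0559 0.1874] t 11.6 f [0.3 0.6 0. ] op 0.602
```

{"op": "send_rows", "data": {
  "moves": [
    [-0.058,0.008,0,0,0,0],
    [-0.058,0.008,0,0,0,0],
    [-0.058,0.008,0,0,0,0],
    [-0.058,0.008,0,0,0,0],
    [-0.058,0.008,0,0,0,0],
    [-0.058,0.008,0.1,0,0,0],
    [-0.058,0.008,0.2,0,0,0],
    [-0.058,0.008,0.3,0,0,0],
    [-0.058,0.008,0.35,0,0,0],
    [-0.058,0.008,0.35,0,0,0],
    [-0.058,0.008,0.35,0,0,0]
  ],
  "grip": 0
}}

```text
time_s: 12.7
position: [0.5191, 0.0419, 0.1012]
tcp_rot: [[-0.288, 0.958, 0.001], [0.958, 0.288, -0.0], [-0.0, 0.001, -1.0]]
force: [0.4, 0.6, 1.1]
opening: 0.008
grasp_force: 0.0
```

```bash
python3 -c "
from h import *
goal([.5174,.0428,.084],16.78)"
```

```text
row [ 0.0053 -0.0057  0.0688  0.0003  0.0001 -0.0003]
now [0.5191 0.0419 0.1012] t 12.7 f [0.4 0.6 1.1] op 0.008
```

{"op": "send_rows", "data": {
  "moves": [
    [0.004,-0.005,0.025,0,0,0],
    [0.004,-0.005,0.04,0,0,0],
    [0.004,-0.005,0.05,0,0,0],
    [0.004,-0.005,0.056,0,0,0],
    [0.004,-0.005,0.06,0,0,0],
    [0.004,-0.005,0.06,0,0,0]
  ]
}}

```text
time_s: 13.3
position: [0.5175, 0.0425, 0.0872]
tcp_rot: [[-0.288, 0.958, 0.001], [0.958, 0.288, -0.0], [-0.001, 0.001, -1.0]]
force: [-1.8, 0.5, 9.6]
opening: 0.006
grasp_force: 5.2
```

{"op": "send_rows", "data": {
  "moves": [
    [0,0,0.004,0,0,0],
    [0,0,0.008,0,0,0],
    [0,0,0.008,0,0,0]
  ]
}}

```text
time_s: 13.6
position: [0.5193, 0.0413, 0.0859]
tcp_rot: [[-0.289, 0.957, 0.005], [0.957, 0.289, -0.002], [-0.004, 0.004, -1.0]]
force: [0.0, -4.0, 9.8]
opening: 0.005
grasp_force: 5.1
```

{"op": "send_rows", "data": {
  "moves": [
    [0,0,0.004,0,0,0],
    [0,0,0.008,0,0,0],
    [0,0,0.008,0,0,0]
  ]
}}

```text
time_s: 13.9
position: [0.5181, 0.0422, 0.0823]
tcp_rot: [[-0.288, 0.958, 0.002], [0.958, 0.288, -0.0], [-0.001, 0.002, -1.0]]
force: [0.9, -1.3, -0.2]
opening: 0.008
grasp_force: 0.2
```

{"op": "send_rows", "data": {
  "moves": [
    [0,0,0.006,0,0,0],
    [0,0,0.012,0,0,0],
    [0,0,0.018,0,0,0],
    [0,0,0.022,0,0,0],
    [0,0,0.022,0,0,0]
  ]
}}

```text
time_s: 14.4
position: [0.5167, 0.0427, 0.0761]
tcp_rot: [[-0.288, 0.958, -0.001], [0.958, 0.288, 0.0], [0.001, -0.001, -1.0]]
force: [0.1, -0.1, 1.1]
opening: 0.006
grasp_force: 0.5
```

{"op": "send_rows", "data": {
  "moves": [
    [0,0,0.004,0,0,0],
    [0,0,0.008,0,0,0],
    [0,0,0.008,0,0,0]
  ]
}}

```text
time_s: 14.7
position: [0.5167, 0.0427, 0.0757]
tcp_rot: [[-0.288, 0.958, -0.001], [0.958, 0.288, 0.0], [0.0, -0.0, -1.0]]
force: [-2.8, 1.0, 13.3]
opening: 0.003
grasp_force: 6.8
```

{"op": "send_rows", "data": {
  "moves": [
    [0,0,0.004,0,0,0],
    [0,0,0.006,0,0,0],
    [0,0,0.006,0,0,0]
  ]
}}

```text
time_s: 15.0
position: [0.5168, 0.0427, 0.0756]
tcp_rot: [[-0.288, 0.957, 0.0], [0.957, 0.288, 0.0], [-0.0, 0.0, -1.0]]
force: [-4.8, 0.5, 24.2]
opening: 0.006
grasp_force: 12.0
```

End b has snapped through and hit a hard stop. Next is end a.

{"op": "send_rows", "data": {
  "moves": [
    [0,0,-0.02,0,0,0],
    [0,0,-0.12,0,0,0],
    [0,0,-0.25,0,0,0],
    [0.15,0,-0.25,0,0,0],
    [0.35,0,-0.25,0,0,0],
    [0.5,0,-0.25,0,0,0],
    [0.58,0,-0.25,0,0,0],
    [0.6,0,-0.25,0,0,0],
    [0.6,0,-0.25,0,0,0],
    [0.6,0,-0.25,0,0,0]
  ]
}}

```text
time_s: 16.0
position: [0.4746, 0.1853, 0.1352]
tcp_rot: [[-0.288, 0.958, 0.0], [0.958, 0.288, -0.0], [-0.0, 0.0, -1.0]]
force: [0.4, 0.2, 0.2]
opening: 0.006
grasp_force: 0.0
```

```bash
python3 -c "
from h import *
goal([.4740,.1864,.09],16.78)"
```

```text
row [ 0.0049 -0.0011  0.1808  0.0002  0.0003 -0.0008]
now [0.4746 0.1853 0.1352] t 16.0 f [0.4 0.2 0.2] op 0.006
```

{"op": "send_rows", "data": {
  "moves": [
    [0.005,0,0.08,0,0,0],
    [0.005,0,0.14,0,0,0],
    [0.005,0,0.17,0,0,0],
    [0.005,0,0.185,0,0,0],
    [0.005,0,0.19,0,0,0],
    [0.005,0,0.195,0,0,0],
    [0.005,0,0.195,0,0,0]
  ]
}}

```text
time_s: 16.7
position: [0.4742, 0.1873, 0.0871]
tcp_rot: [[-0.288, 0.958, 0.001], [0.958, 0.288, 0.0], [-0.0, 0.001, -1.0]]
force: [0.2, 0.1, 0.2]
opening: 0.006
grasp_force: 0.3
```

{"op": "send_rows", "data": {
  "moves": [
    [0,0,0.004,0,0,0],
    [0,0,0.008,0,0,0],
    [0,0,0.008,0,0,0]
  ]
}}

```text
time_s: 17.0
position: [0.4745, 0.1881, 0.0862]
tcp_rot: [[-0.288, 0.958, 0.003], [0.958, 0.288, 0.001], [0.0, 0.003, -1.0]]
force: [-1.3, 0.9, 10.3]
opening: 0.003
grasp_force: 5.0
```

{"op": "send_rows", "data": {
  "moves": [
    [0,0,0.004,0,0,0],
    [0,0,0.008,0,0,0],
    [0,0,0.008,0,0,0]
  ]
}}

```text
time_s: 17.3
position: [0.474, 0.1885, 0.0838]
tcp_rot: [[-0.288, 0.958, 0.002], [0.958, 0.288, 0.002], [0.001, 0.002, -1.0]]
force: [-0.6, 2.1, 2.7]
opening: 0.007
grasp_force: 1.4
```

{"op": "send_rows", "data": {
  "moves": [
    [0,0,0.006,0,0,0],
    [0,0,0.012,0,0,0],
    [0,0,0.018,0,0,0],
    [0,0,0.024,0,0,0],
    [0,0,0.028,0,0,0],
    [0,0,0.028,0,0,0]
  ]
}}

```text
time_s: 17.9
position: [0.4735, 0.1872, 0.0752]
tcp_rot: [[-0.288, 0.958, -0.001], [0.958, 0.288, -0.0], [0.0, -0.001, -1.0]]
force: [0.2, -0.1, 0.2]
opening: 0.006
grasp_force: 0.0
```

{"op": "send_rows", "data": {
  "moves": [
    [0,0,0.004,0,0,0],
    [0,0,0.008,0,0,0],
    [0,0,0.008,0,0,0]
  ]
}}

```text
time_s: 18.2
position: [0.4737, 0.1873, 0.0744]
tcp_rot: [[-0.288, 0.958, 0.0], [0.958, 0.288, -0.0], [-0.0, 0.0, -1.0]]
force: [-1.3, -0.1, 6.2]
opening: 0.006
grasp_force: 3.6
```

{"op": "send_rows", "data": {
  "moves": [
    [0,0,0.004,0,0,0],
    [0,0,0.008,0,0,0],
    [0,0,0.008,0,0,0]
  ]
}}

```text
time_s: 18.5
position: [0.4737, 0.1873, 0.0743]
tcp_rot: [[-0.288, 0.957, 0.001], [0.957, 0.288, -0.0], [-0.0, 0.001, -1.0]]
force: [-4.6, -1.5, 23.7]
opening: 0.002
grasp_force: 11.3
```

Both ends have bottomed out. I'll lift off and check that the lid is flush.

{"op": "send_rows", "data": {
  "moves": [
    [0,0,-0.02,0,0,0],
    [0,0,-0.2,0,0,0],
    [-0.1,0,-0.4,0,0,0],
    [-0.3,0,-0.55,0,0,0],
    [-0.5,0,-0.65,0,0,0],
    [-0.65,0,-0.65,0,0,0],
    [-0.65,0,-0.65,0,0,0],
    [-0.65,0,-0.65,0,0,0],
    [-0.65,0,-0.65,0,0,0],
    [-0.65,0,-0.65,0,0,0]
  ]
}}

```text
time_s: 19.5
position: [0.5192, 0.0332, 0.2331]
tcp_rot: [[-0.29, 0.957, -0.003], [0.957, 0.29, 0.001], [0.002, -0.002, -1.0]]
force: [-0.2, -0.1, 0.5]
opening: 0.006
grasp_force: 0.0
```

```bash
sed -i 's/>68)/>64)/' seat.py; python3 seat.py; python3 -c "
from h import *
L=local(np.load('w_seat.npz')['W'],(.496,.1145),16.78).reshape(-1,3)
R=L[(abs(L[:,0])<30)&(abs(L[:,1])<60)&(L[:,2]>98)&(L[:,2]<110)];print('bar',np.percentile(R,[1,50,99],axis=0))
goal([.4957,.1146,.115],16.78)"
```

```text
xy pct [[-57.6 -97. ]
 [  2.2  -8.7]
 [ 62.7  67.6]]
(22769, array([  2.6, -14.7]), array([122.4, 165.9]), 0.03, np.float64(74.1))
-90 1006 74.0
-75 1027 74.1
-50 1073 74.1
0 1203 74.1
50 1419 74.0
75 0 
90 0 
bar [[ -5.84359409 -36.33075185  99.08742376]
 [  2.52502053   3.40918752 103.38479231]
 [ 11.21378775  39.75333906 105.41770265]]
row [ 0.3382  0.0046  0.4734 -0.0012 -0.0008  0.0009]
now [0.5194 0.0333 0.2333] t 19.55 f [0.5 0.7 0.7] op 0.004
```

{"op": "send_rows", "data": {
  "moves": [
    [0.15,0.005,0.1,0,0,0],
    [0.3,0.008,0.25,0,0,0],
    [0.345,0.009,0.4,0,0,0],
    [0.345,0.009,0.47,0,0,0],
    [0.345,0.009,0.49,0,0,0],
    [0.345,0.009,0.49,0,0,0],
    [0.345,0.009,0.49,0,0,0],
    [0.345,0.009,0.49,0,0,0]
  ]
}}

```text
time_s: 20.35
position: [0.4989, 0.1149, 0.1128]
tcp_rot: [[-0.288, 0.958, 0.003], [0.958, 0.288, 0.0], [-0.001, 0.003, -1.0]]
force: [0.4, 0.5, 0.1]
opening: 0.011
grasp_force: 0.0
```

```bash
python3 -c "
from h import *
goal([.4968,.1164,.104],16.78)"
```

```text
row [ 0.0084 -0.0065  0.0351  0.0018  0.0005 -0.0006]
now [0.4989 0.1149 0.1128] t 20.35 f [0.4 0.5 0.1] op 0.011
```

{"op": "send_rows", "data": {
  "moves": [
    [0.006,-0.004,0.014,0,0,0],
    [0.006,-0.004,0.024,0,0,0],
    [0.006,-0.004,0.03,0,0,0],
    [0.006,-0.004,0.034,0,0,0],
    [0.006,-0.004,0.034,0,0,0],
    [0.006,-0.004,0.034,0,0,0]
  ]
}}

```text
time_s: 20.95
position: [0.4964, 0.116, 0.1044]
tcp_rot: [[-0.288, 0.958, 0.0], [0.958, 0.288, -0.0], [-0.0, 0.0, -1.0]]
force: [-2.8, -0.9, 11.2]
opening: 0.01
grasp_force: 5.5
```

{"op": "send_rows", "data": {
  "moves": [
    [0,0,0.003,0,0,0],
    [0,0,0.006,0,0,0],
    [0,0,0.006,0,0,0]
  ]
}}

```text
time_s: 21.25
position: [0.4964, 0.116, 0.1043]
tcp_rot: [[-0.288, 0.958, 0.001], [0.958, 0.288, -0.0], [-0.001, 0.001, -1.0]]
force: [-4.5, -0.1, 22.3]
opening: 0.004
grasp_force: 11.1
```

{"op": "send_rows", "data": {
  "moves": [
    [0,0,-0.003,0,0,0],
    [0,0,-0.003,0,0,0],
    [0,0,-0.003,0,0,0],
    [0,0,-0.003,0,0,0],
    [0,0,-0.003,0,0,0],
    [0,0,-0.003,0,0,0],
    [0,0,-0.003,0,0,0],
    [0,0,-0.003,0,0,0],
    [0,0,-0.003,0,0,0],
    [0,0,-0.003,0,0,0],
    [0,0,-0.003,0,0,0],
    [0,0,-0.003,0,0,0]
  ]
}}

```text
time_s: 22.45
position: [0.4963, 0.116, 0.1043]
tcp_rot: [[-0.288, 0.958, 0.001], [0.958, 0.288, -0.0], [-0.0, 0.001, -1.0]]
force: [-4.0, -0.4, 16.9]
opening: 0.005
grasp_force: 8.3
```

{"op": "send_rows", "data": {
  "moves": [
    [0,0,0,0,0,0],
    [0,0,0,0,0,0]
  ]
}}

```text
time_s: 22.65
position: [0.4963, 0.116, 0.1043]
tcp_rot: [[-0.288, 0.958, 0.001], [0.958, 0.288, -0.0], [-0.0, 0.001, -1.0]]
force: [-3.4, -0.5, 16.6]
opening: 0.005
grasp_force: 8.3
```

{"op": "send_rows", "data": {
  "moves": [
    [0,0,-0.02,0,0,0],
    [0,0,-0.1,0,0,0],
    [0,0,-0.25,0,0,0],
    [-0.15,0,-0.4,0,0,0],
    [-0.3,0,-0.52,0,0,0],
    [-0.35,0,-0.52,0,0,0],
    [-0.35,0,-0.52,0,0,0],
    [-0.35,0,-0.52,0,0,0],
    [-0.35,0,-0.52,0,0,0],
    [-0.35,0,-0.52,0,0,0]
  ]
}}

```text
time_s: 23.65
position: [0.5203, 0.0336, 0.231]
tcp_rot: [[-0.289, 0.957, -0.003], [0.957, 0.289, 0.001], [0.002, -0.003, -1.0]]
force: [0.3, -0.0, 0.3]
opening: 0.003
grasp_force: 0.0
```

```bash
python3 seat.py; python3 -c "
from h import *
im,W=cloud('top');save('top9',im)
print('cup',rect(W,170,200,128,168,.03,.06));print('salt',rect(W,265,292,145,172,.02,.1));print('jar',rect(W,313,342,138,170,.02,.12))"
```

```text
xy pct [[-57.6 -97.5]
 [  2.8  -8.8]
 [ 62.8  67. ]]
(23009, array([  2.5, -15.2]), array([122.4, 166.4]), 0.01, np.float64(74.1))
-90 1012 74.0
-75 1078 74.1
-50 1129 74.0
0 1263 74.0
50 1440 74.0
75 0 
90 0 
cup (230, array([711.5, 200.3]), array([81. , 59.5]), 25.29, np.float64(46.0))
salt (225, array([684.5, -45.9]), array([37.6, 39.7]), 1.71, np.float64(79.9))
jar (310, array([ 702.7, -168.6]), array([39. , 38.7]), 88.13, np.float64(102.6))
```

The lid is flush, the push was held at about 17 N, and the bystanders haven't moved. Handing in.

```bash
python3 -c "
from rig import ticket
print(ticket.hand_in())"
```

```text
the job is handed in; nothing more can be done
None
```

The job is handed in: both ends of the lid snapped home and it measures flush at 74 mm; the confirming push on the bar held about 17 N for over a second, and the shaker, cup and jar stayed where they were.

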